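# Lay the sharpening stone flat and seat it against the stop

### The arm

A 6-joint arm with a two-finger parallel gripper is mounted at the origin on the work surface. World frame = base frame: x ahead of the robot, y to its left, z up, the work surface at z = 0. Lengths are in m, angles in degrees, forces in N, time in s.
With the tool pointing down it reaches from about 0.25 to 0.725 m from the base axis. Payload 9.7 kg.
Tool frame: the origin (TCP) lies at the very end of the fingers, on their centre line; the grasp point (between the pads) lies grasp_offset behind it (grasp_offset is the distance from the TCP to the grasp point, in m); z points along the fingers, y is the line along which they close (so a half turn about z gives the same grasp; the last joint's range is limited). The gripper opens to 85 mm and grips with 20 to 120 N. Pads are 22 mm wide; open, the fingers measure 114 mm over their backs; the gripper's body (76 mm by 85 mm) begins 54 mm behind the grasp point. The pads swing forward as they close: fully open they stand 13 mm farther back than shut.
Start: joints at [-70.932, 4.979, 10.078, 95.1, 0, 90], TCP at [0.18, -0.52, 0.231] pointing down, gripper open.
Joint ranges: [-179.16, 179.16], [-48.56, 103.87], [-65.8, 70.77], [-126.05, 130.52], [-82.76, 87.17], [-180, 180]. Speed limits (degrees/s): [127.2, 127.2, 147.25, 180, 180, 180].

### API

Orientations are given as [roll, pitch, yaw] about the fixed x, y, z axes, in that order (R = Rz(yaw) Ry(pitch) Rx(roll)).
In Python, from workcell import get_obs, camera, calibration, job_done, recognise, cut_out, mark_of, grasp_offset gives the robot as it stands.
- The arm moves only by the tool servo_tool, never from a script. Its argument "moves" is a list of rows, each a list of 3 entries, a list of its own where there are three numbers: the turn, a rotation vector about the tool's x, y, z in degrees, then the shift along the tool's x, y, z in m, then the opening in per cent of the stroke, from 0 (shut) to 100 (fully open). In form: [[[ax, ay, az], [x, y, z], claw], ...]. A call has 1 to 12 rows; each row shifts and turns the commanded pose from where the row before left it, along the tool's axes as they then stand; what a row does not reach is not made up. A row lasts 1/10 s, in which the tool goes at most 50 mm and 8.59 degrees, less where a joint would pass 70% of its speed; a pose out of reach is approached as far as the arm can. A call is refused whole if a number of a shift passes 0.05 or a number of a turn 8.59, either way. A call with a gripper value outside its range is refused whole. The fingers move at their own pace and stop on an object; "force" is the grip in N (left out, the last holds). Time passes only in rows, so rows that do not move let the fingers close. It gives the time, the measured TCP pose, the force, the opening and the grip force at its end, in the units of the state.
- get_obs(): the state, without advancing time (a new reading comes with each control period).
- camera(name): name is "scene" or "top" or "wrist"; returns (picture, depth): 480x640x3 uint8, red, green, blue; 480x640 float32, m along the optical axis (not along the pixel's ray), 0 where there is no reading.
- calibration(name): a dict with "camera_matrix" (3x3 intrinsics, pixels), "dist" ([k1, k2, p1, p2, k3] as OpenCV has them; the pictures are not rectified), "R" (3x3) and "t" (3): a world point X has camera coordinates R X + t. Camera axes: x right, y down, z forward; pixel columns grow to the right and rows downward; lengths in m; the calibration is good to about 2 mm. A picture is of the moment at which its call begins: read the wrist's pose just before it. calibration takes no time and is no camera call; for the wrist camera it gives the pose at the moment of the call.
- job_done(): hands the job in; it is judged then, once.
Trained networks look in the newest picture that a camera, given by its name, has taken for a name from the list of things; names that differ only in an ending like _2 or _b are one class to them, and where a whole thing is asked for, a point or a joint stands for the part that bears it (a point fixed in the world has none). Each returns a list of dicts, best first, with "score" (0 to 1); they miss things now and then, are a little off and sometimes report something else, mostly with a low value. They report only what shows in the picture. A call takes as long as a camera call. They do not tell look-alikes from the thing itself.
- recognise(name, camera): "xyz" ([x, y, z] in m, in the coordinates of the camera as it stood for that picture, good to about 4 mm: the middle of the surface that is visible of it).
- cut_out(name, camera): "mask" (480x640 bool, what is visible of it).
- mark_of(name, camera): "xyz" ([x, y, z] in m, in the coordinates of the camera as it stood for that picture, good to about 4 mm: a listed point, or the origin of a listed thing).
The state is a dict: "time": time; "q": joint angles; "qd": joint speeds; "joint_efforts": joint torques, N m; "ee_pos": TCP position; "tcp_rot": TCP orientation; "wrist_force": force on the tool from outside, world axes, zero at the start; "torque": the same for the moment, N m; "opening": finger opening in m; "grasp_force": force on a finger pad.
Only numpy, scipy, OpenCV 4.12 (cv2) and the standard library are available. Lean on these libraries where they do the work, as an engineer would, in place of code of your own. Each camera call takes 0.05 s, during which the arm holds its last target. There are 200 camera calls.

### The job

Using the fingertips only to push, tip the long sharpening stone, which stands on its edge on the board, over towards the board's wooden stop so that it lies flat on its broad side; then push it along the board until its long edge rests squarely against the stop. Do not pick the stone up, and leave the other things where they are.

Things in the scene. Friction and masses are not known exactly. Their poses are not given: they have to be found in the camera images.
- board: Fixed plywood board, 260 (its x) x 420 (its y) x 12 mm thick. Origin: centre of its underside, on the table; z up. Along its whole +x edge (the side far from the robot) runs the stop: a dark wooden strip 30 mm wide, top 32 mm above the table (20 above the board); its face towards the robot is at board x = +100 mm. Place and turn vary.
- stone: Loose two-layer grey sharpening stone, 200 mm long (its y), 30 thick (its x), 70 high (its z), 0.7 to 0.95 kg. It starts standing on a long narrow edge on the board, roughly parallel to the stop, 85 to 130 mm clear of it. Origin: centre of the edge it starts on; +x points to the stop, +z up at the start. Tipped rightly, +x points down, +z to the stop, and its upper face is 30 mm above the board.
- stone_mid (a point): Centre of the sharpening stone (35 mm along its z from its origin); when it lies home against the stop this is at board x = +65 mm, 27 mm above the table. A push of 2 to 4 N near the top edge tips the standing stone without sliding it; past about 23 degrees it falls by itself. Lying flat, it slides when pushed with about 3 to 12 N.
- dresser: Small loose grey dressing stone, 70 x 30 x 25 mm, lying on the board near one end of it; origin at the centre of its underside. Leave alone.
- tin: Small round metal tin, 44 mm across, 22 mm high, standing on the board near the other end; origin at the centre of its underside. Leave alone.
- hammer: Hammer lying on the table to one side of the board; origin under its middle. Leave alone.
- last: Wooden shoe last (foot form), about 235 mm long and 110 mm high, on the table beside the board; origin under its middle. Leave alone.
- spool: Black cone of thread, 70 mm across, 115 mm high; origin at the centre of its underside. Leave alone.
- glue: White plastic bottle, 64 mm across, 170 mm high; origin at the centre of its underside. Leave alone.
- polish: Amber jar, 68 mm across, 60 mm high; origin at the centre of its underside. Leave alone.
Things that resemble listed ones, but are neither listed nor needed, are in the scene too. Of the things that look like the stone, the middle-sized one is meant.

How it is judged:
By the outcome, as a careful person would: the job done as asked, in the order asked, and still so for the second after the job is handed in, with the robot touching nothing.
It also fails if it takes over 51 s, if anything falls off the work surface, if the arm or the gripper's body presses on something with over 40 N, if the wrist force passes 120 N, or if a joint passes its speed limit or range.

## Working session

There is one attempt and no reset: what is moved stays moved. The work goes in short steps, Python scripts to look and compute and a tool call to move; the robot and the scene stay as the last step left them, time stands still between calls to the robot, and variables do not carry over. Pictures are saved under pics/ and viewed, at most 10 in all, crops included, and the job is handed in when it is done.

Besides the shell and the picture viewer there is one more tool, called after "Emit:" as a command line: name --argument value ..., lists and objects as JSON in quotes. servo_tool: Moves the arm, as the interface text tells. Its arguments: {"type":"object","properties":{"moves":{"type":"array"},"force":{"type":"number"}},"required":["moves"]}

```bash
mkdir -p pics; cat > h.py <<'E'
import numpy as np,cv2
from workcell import *
def snap(n,f=None):
    p,d=camera(n)
    if f: cv2.imwrite('pics/'+f,p[...,::-1])
    return p,d,calibration(n)
def w(c,X): return c["R"].T@(np.asarray(X)-c["t"])
def px(c,X):
    r=cv2.Rodrigues(np.array(c["R"]))[0]
    return cv2.projectPoints(np.array([X],float),r,np.array(c["t"],float),np.array(c["camera_matrix"]),np.array(c["dist"]))[0].ravel()
def cloud(c,d,m):
    v,u=np.nonzero(m&(d>0))
    n=cv2.undistortPoints(np.c_[u,v].astype(float)[:,None],np.array(c["camera_matrix"]),np.array(c["dist"]))[:,0]
    z=d[v,u]
    return (np.c_[n*z[:,None],z]-c["t"])@np.array(c["R"])
E
python3 - <<'E'
from h import *
np.set_printoptions(precision=3,suppress=True)
o=get_obs();print(o["time"],o["ee_pos"],o["tcp_rot"],grasp_offset if not callable(grasp_offset) else grasp_offset())
for n in("scene","top"):
    p,d,c=snap(n,n+"0.png")
    for k in("stone","board","dresser","tin"):
        for r in recognise(k,n): X=w(c,r["xyz"]);print(n,k,round(r["score"],2),X,px(c,X))
E
```

```text
0.0 [ 0.18  -0.52   0.231] [-179.923   -0.      19.067] 0.0187
scene stone 0.87 [ 0.828 -0.073  0.045] [219.805 320.011]
scene stone 0.81 [ 0.527 -0.007  0.067] [307.727 233.92 ]
scene stone 0.57 [0.214 0.304 0.083] [467.385 192.253]
scene stone 0.34 [ 0.613 -0.462  0.088] [141.403 185.539]
scene board 0.44 [0.53  0.163 0.036] [367.33 268.47]
scene dresser 0.8 [ 0.56  -0.182  0.036] [243.272 223.704]
scene tin 0.87 [0.527 0.163 0.037] [367.574 267.358]
scene tin 0.74 [ 0.614 -0.461  0.086] [141.947 186.37 ]
scene tin 0.34 [ 0.56  -0.18   0.034] [243.704 224.745]
top stone 0.6 [0.192 0.296 0.098] [226.22  328.522]
top stone 0.57 [ 0.518 -0.011  0.082] [324.982 226.758]
top stone 0.57 [ 0.815 -0.082  0.053] [346.897 138.153]
top board 0.77 [ 0.555 -0.01   0.014] [324.375 217.469]
top board 0.71 [ 0.552 -0.189  0.039] [379.037 218.243]
top dresser 0.66 [ 0.551 -0.188  0.033] [378.306 218.78 ]
top tin 0.66 [0.524 0.164 0.038] [271.204 225.579]
```

View pics/scene0.png

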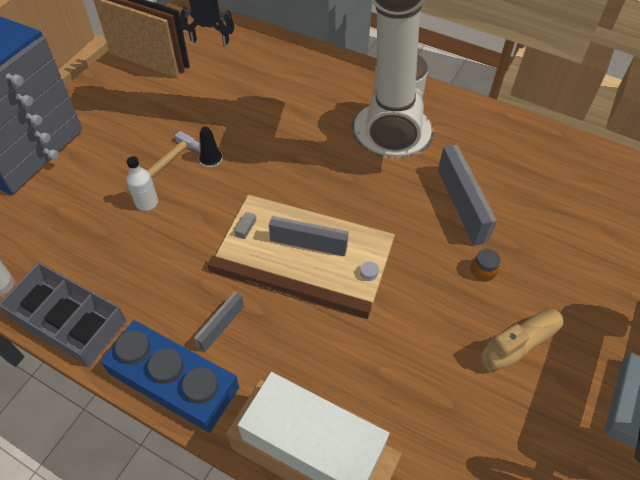

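View pics/top0.png

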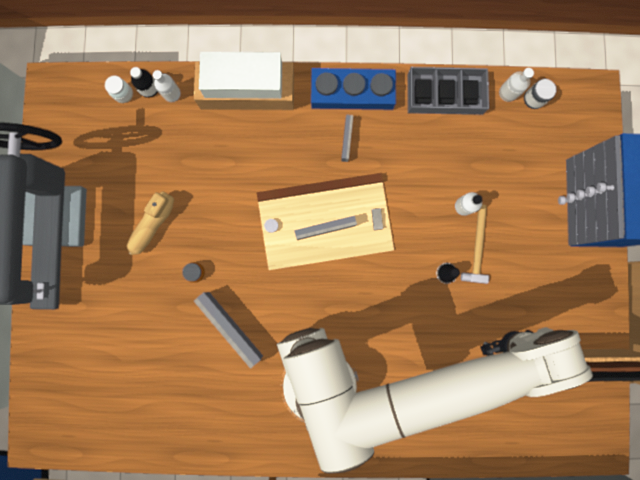

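The lookalikes in the top picture are the large stone on the table (227,329), the small one (347,138), and the middle-sized one standing on the board (325,227). I choose the one on the board. The stop is the dark strip from (258,196) to (384,180). Next I measure the stone and the stop, and take a close crop to check the choice.

```bash
python3 - <<'E'
from h import *
np.set_printoptions(precision=4,suppress=True)
P={}
for n in("scene","top"):
    p,d,c=snap(n); C=cloud(c,d,np.ones(d.shape,bool)); P[n]=C
    if n=="top":
        cr=p[165:280,245:405]; cv2.imwrite('pics/crop.png',cv2.resize(cr[...,::-1],None,fx=5,fy=5,interpolation=2))
    v,u=np.nonzero(d>0); rgb=p[v,u].astype(int)
    roi=(C[:,0]>.38)&(C[:,0]<.74)&(abs(C[:,1]+.01)<.27)
    for nm,lo,hi in(("stonetop",.072,.092),("stop",.026,.038),("board",.007,.018)):
        m=roi&(C[:,2]>lo)&(C[:,2]<hi)
        if nm=="stonetop": m&=abs(C[:,0]-.52)<.06
        if nm=="stop": m&=(rgb[:,0]<120)&(rgb[:,0]>rgb[:,2]+15)
        if nm=="board": m&=(rgb[:,0]>170)
        Q=C[m][:,:2].astype(np.float32)
        if len(Q)<10: print(n,nm,len(Q));continue
        r=cv2.minAreaRect(Q); print(n,nm,len(Q),r,"zmed",np.median(C[m][:,2]))
        mu=Q.mean(0);_,_,V=np.linalg.svd(Q-mu,full_matrices=False);print("   mean",mu,"dir",np.degrees(np.arctan2(V[0,1],V[0,0])), "ext",np.percentile((Q-mu)@V.T,[1,99],axis=0).ravel())
    for k in("stone","board","stone_mid"):
        for r in mark_of(k,n)[:3]: print(n,k,round(r["score"],2),w(c,r["xyz"]))
E
```

```text
scene stonetop 936 ((0.5181178450584412, -0.009886197745800018), (0.03721236065030098, 0.2007787525653839), 14.29710578918457) zmed 0.08092337024931592
   mean [ 0.5202 -0.0077] dir 104.28709 ext [-0.0995 -0.0182  0.0972  0.0152]
scene stop 1819 ((0.659096896648407, 0.007874086499214172), (0.03397221118211746, 0.4199647307395935), 9.808917045593262) zmed 0.03114596081408881
   mean [0.6588 0.0126] dir 99.70936 ext [-0.2102 -0.0158  0.2017  0.0149]
scene board 7452 ((0.5235338807106018, -0.015045017004013062), (0.22279539704322815, 0.419315367937088), 9.668258666992188) zmed 0.011644471769184418
   mean [ 0.5334 -0.0007] dir 101.41839 ext [-0.2178 -0.0969  0.1945  0.1217]
scene stone 0.89 [ 0.8228 -0.0798 -0.0021]
scene stone 0.8 [ 0.5166 -0.0116  0.0139]
scene stone 0.58 [0.1871 0.2933 0.0029]
scene board 0.96 [ 0.5429 -0.0122 -0.0026]
scene stone_mid 0.95 [ 0.8237 -0.0821  0.023 ]
scene stone_mid 0.92 [0.1872 0.2951 0.0496]
scene stone_mid 0.68 [ 0.5203 -0.0138  0.0465]
top stonetop 576 ((0.5176801085472107, -0.012115933001041412), (0.03121834807097912, 0.200190931558609), 14.320586
[... 198 characters left out ...]
67218804359436), 9.530008316040039) zmed 0.03224443742600581
   mean [0.6545 0.0108] dir -80.493576 ext [-0.1974 -0.0138  0.2061  0.0133]
top board 6364 ((0.5598489046096802, -0.01003175973892212), (0.3598062992095947, 0.5395727753639221), 0.04247233271598816) zmed 0.012200620622975025
   mean [ 0.5337 -0.0122] dir -82.75744 ext [-0.2449 -0.1433  0.2483  0.1976]
top stone 0.96 [ 0.5208 -0.0099  0.0123]
top stone 0.91 [ 0.1914  0.2978 -0.0011]
top stone 0.7 [ 0.8215 -0.0772  0.002 ]
top board 0.93 [ 0.5409 -0.0123  0.0025]
top board 0.36 [ 0.5501 -0.1864  0.0147]
top stone_mid 0.74 [0.1866 0.2951 0.0492]
top stone_mid 0.68 [ 0.8227 -0.0783  0.0239]
top stone_mid 0.59 [ 0.5176 -0.0146  0.0484]
```

View pics/crop.png

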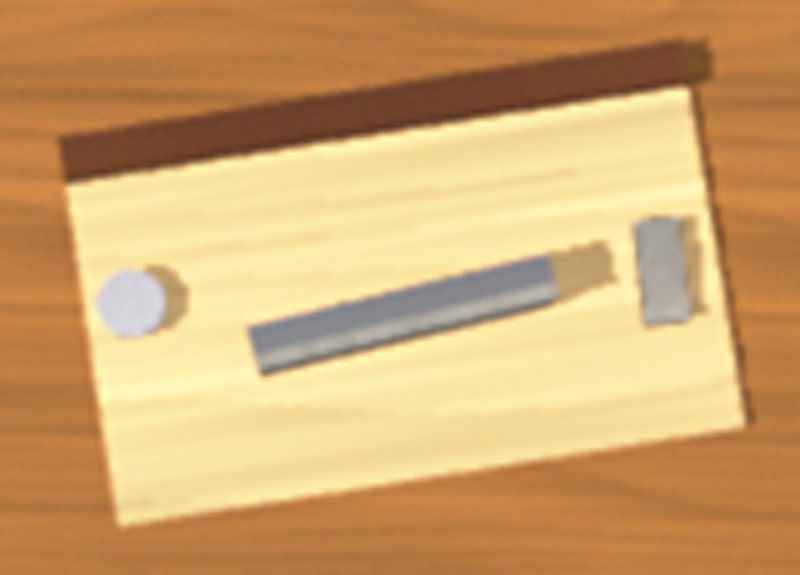

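The crop shows the two-layer stone standing on edge at (405,315), between the tin (135,303) and the dresser (663,270), with the stop above it. Its measured size is about 200 x 31 mm with the top at 82 mm, which matches the description. The stone is at (0.518, -0.011), yaw 14.3°. The board's yaw is about 9.7° and its centre is near (0.543, -0.013), so the stone is about 110 mm clear of the stop. I'll approach from the robot side with the fingers open, which gives two contact points 114 mm apart overall.

Emit:
servo_tool --moves '[[[0, 0, 4.8], [0, 0, 0], 100], [[0, 0, 0], [0.032, -0.0345, 0], 100], [[0, 0, 0], [0.032, -0.0345, 0], 100], [[0, 0, 0], [0.032, -0.0345, 0], 100], [[0, 0, 0], [0.032, -0.0345, 0], 100], [[0, 0, 0], [0.032, -0.0345, 0], 100], [[0, 0, 0], [0.032, -0.0345, 0], 100], [[0, 0, 0], [0.032, -0.0345, 0], 100], [[0, 0, 0], [0.032, -0.0345, 0], 100], [[0, 0, 0], [0.032, -0.0345, 0], 100], [[0, 0, 0], [0.032, -0.0345, 0], 100], [[0, 0, 0], [0, 0, 0], 100]]'

```text
time: 2.1
ee_pos: [0.4065, -0.1023, 0.2311]
tcp_rot: [-180.0, -0.0, 14.6]
wrist_force: [-0.2, -0.6, -0.3]
opening: 0.0852
grasp_force: 0.0
```

Emit:
servo_tool --moves '[[[0, 0, 0.3], [0.03, -0.03, 0], 100], [[0, 0, 0], [0.03, -0.031, 0], 100], [[0, 0, 0], [0, 0, 0.04], 100], [[0, 0, 0], [0, 0, 0.04], 100], [[0, 0, 0], [0, 0, 0.04], 100], [[0, 0, 0], [0, 0, 0.03], 100], [[0, 0, 0], [0, 0, 0.013], 100], [[0, 0, 0], [0, 0, 0], 100], [[0, 0, 0], [0, 0, 0], 100]]'

```text
time: 3.0
ee_pos: [0.4487, -0.0331, 0.0698]
tcp_rot: [180.0, -0.1, 13.9]
wrist_force: [-0.1, -0.2, 0.4]
opening: 0.0855
grasp_force: 0.0
```

```bash
python3 - <<'E'
from h import *
p,d,c=snap("scene"); cv2.imwrite('pics/a.png',cv2.resize(p[170:330,200:410][...,::-1],None,fx=3.8,fy=3.7))
o=get_obs();print(o["ee_pos"],o["tcp_rot"])
E
```

```text
[ 0.44907991 -0.03308553  0.07013806] [ 1.79954171e+02 -1.33271777e-01  1.39532832e+01]
```

View pics/a.png

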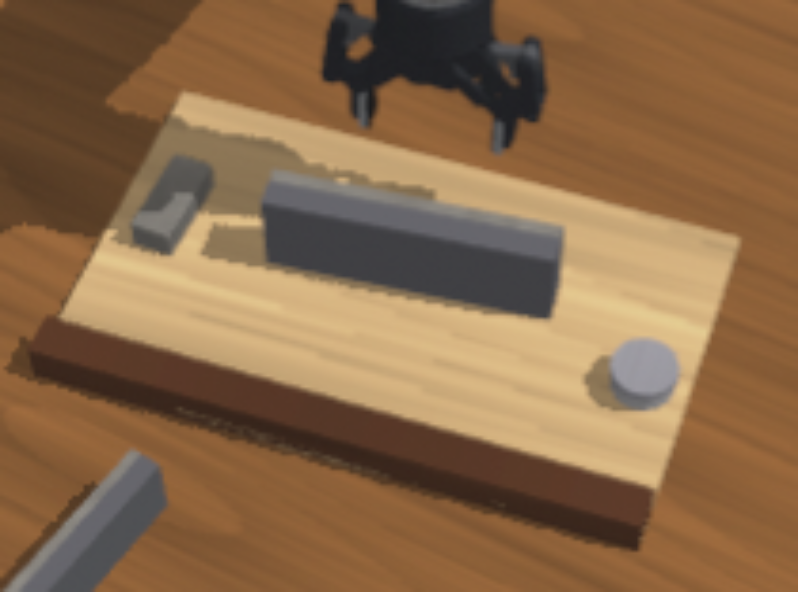

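The picture shows both fingertips behind the stone, at (365,120) and (498,148), and the path ahead is clear. I lower a little and creep in.

Emit:
servo_tool --moves '[[[0, 0, -0.3], [0, -0.004, 0.014], 100], [[0, 0, 0], [0.012, 0, 0], 100], [[0, 0, 0], [0.012, 0, 0], 100], [[0, 0, 0], [0.01, 0, 0], 100], [[0, 0, 0], [0.006, 0, 0], 100], [[0, 0, 0], [0.003, 0, 0], 100], [[0, 0, 0], [0.003, 0, 0], 100], [[0, 0, 0], [0.003, 0, 0], 100]]'

```text
time: 3.85
ee_pos: [0.4944, -0.0168, 0.0543]
tcp_rot: [-180.0, 0.0, 14.3]
wrist_force: [-3.5, -0.1, 3.0]
opening: 0.0852
grasp_force: 1.7
```

Emit:
servo_tool --moves '[[[0, 0, 0], [0.004, 0, 0], 100], [[0, 0, 0], [0.004, 0, 0], 100], [[0, 0, 0], [0.004, 0, 0], 100]]'

```text
time: 4.15
ee_pos: [0.5066, -0.0139, 0.0544]
tcp_rot: [180.0, -0.0, 14.3]
wrist_force: [-1.8, -0.3, 1.6]
opening: 0.0856
grasp_force: 0.8
```

```bash
python3 - <<'E'
from h import *
p,d,c=snap("scene"); cv2.imwrite('pics/b.png',cv2.resize(p[170:330,200:410][...,::-1],None,fx=3.8,fy=3.7))
o=get_obs();print(o["ee_pos"],o["tcp_rot"],o["wrist_force"])
E
```

```text
[ 0.50721071 -0.01374458  0.05439434] [ 1.79988960e+02 -5.46328697e-02  1.42635961e+01] [0.11315673 0.99092193 0.29922457]
```

View pics/b.png

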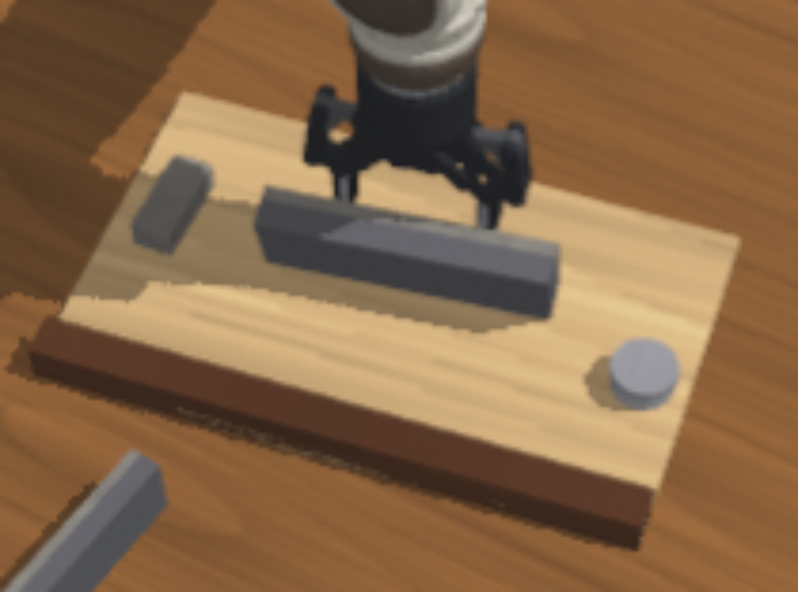

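The stone is leaning toward the stop: its top edge has moved forward while its bottom edge at (260,262)-(552,315) has stayed put. It is tipping, not sliding, so I continue.

Emit:
servo_tool --moves '[[[0, 0, 0], [0.004, 0, 0], 100], [[0, 0, 0], [0.004, 0, 0], 100], [[0, 0, 0], [0.004, 0, 0], 100], [[0, 0, 0], [0.003, 0, 0], 100], [[0, 0, 0], [0, 0, 0], 100], [[0, 0, 0], [0, 0, 0], 100], [[0, 0, 0], [0, 0, 0], 100], [[0, 0, 0], [0, 0, 0], 100]]'

```text
time: 5.0
ee_pos: [0.5207, -0.0102, 0.0543]
tcp_rot: [-180.0, -0.0, 14.3]
wrist_force: [-0.3, -0.4, 0.7]
opening: 0.0857
grasp_force: 0.0
```

```bash
cat > m.py <<'E'
from h import *
def meas(f=None):
    p,d,c=snap("scene"); 
    if f: cv2.imwrite('pics/'+f,cv2.resize(p[170:330,200:410][...,::-1],None,fx=3.8,fy=3.7))
    o=get_obs();print(o["time"],o["ee_pos"],o["tcp_rot"][2],o["wrist_force"])
    a=np.radians(9.7); R=np.array([[np.cos(a),np.sin(a)],[-np.sin(a),np.cos(a)]])
    C=cloud(c,d,np.ones(d.shape,bool)); v,u=np.nonzero(d>0); rgb=p[v,u].astype(int)
    B=np.c_[(C[:,:2]-[.5436,-.0134])@R.T,C[:,2]]
    m=(B[:,0]>-.09)&(B[:,0]<.12)&(abs(B[:,1]-.005)<.13)&(B[:,2]>.034)&(B[:,2]<.1)&(rgb[:,0]-rgb[:,2]<12)
    for lo,hi in((.036,.048),(.048,.1)):
        Q=B[m&(B[:,2]>lo)&(B[:,2]<hi)]
        if len(Q)>20:
            r=cv2.minAreaRect(Q[:,:2].astype(np.float32)); print(lo,len(Q),np.round(r[0],4),np.round(r[1],4),round(r[2],2),"z",np.median(Q[:,2]))
    S=B[(rgb[:,0]<120)&(rgb[:,0]>rgb[:,2]+15)&(abs(B[:,1])<.2)&(B[:,2]>.029)&(B[:,2]<.036)&(abs(B[:,0]-.115)<.025)]
    r=cv2.minAreaRect(S[:,:2].astype(np.float32));print("stop",np.round(r[0],4),np.round(r[1],4),r[2])
E
python3 -c "
from m import *
meas('c.png')"
```

```text
5.05 [ 0.52071262 -0.01023665  0.05432836] 14.262403237758091 [-0.30624369  0.24408532  0.88299722]
0.036 1733 [0.0298 0.0128] [0.0715 0.2002] 4.65 z 0.04149144760652973
0.048 77 [0.023  0.0258] [0.0852 0.1615] 3.82 z 0.08494803364781928
stop [0.1175 0.0002] [0.0329 0.3996] 0.10029219090938568
```

View pics/c.png

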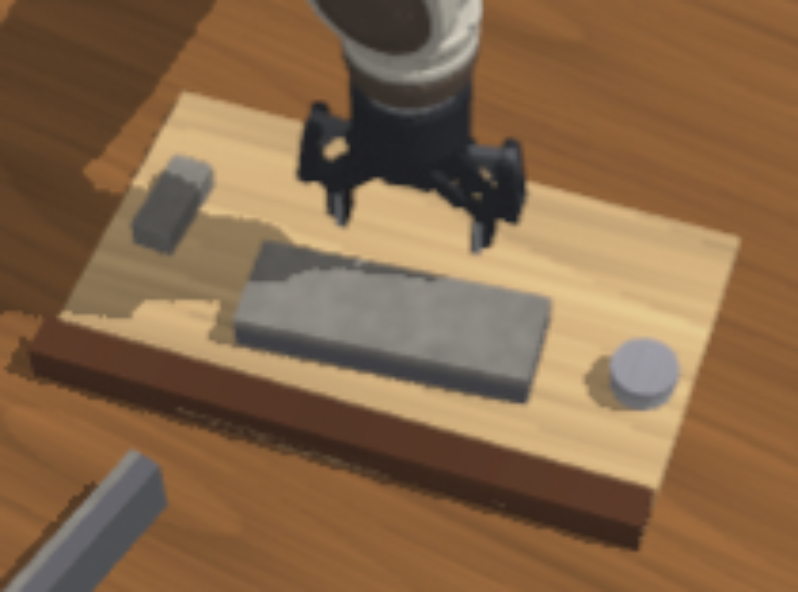

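The stone now lies flat with its upper face at 41.5 mm, still turned 4.65° relative to the stop, and its near edge is about 37 mm short of home. I back off, square the tool to the board, and lower it.

Emit:
servo_tool --moves '[[[0, 0, 0], [-0.015, 0, 0], 100], [[0, 0, 0], [-0.02, 0, 0], 100], [[0, 0, 4.6], [-0.005, -0.002, 0], 100], [[0, 0, 0], [0, 0, 0.015], 100], [[0, 0, 0], [0, 0, 0.013], 100], [[0, 0, 0], [0, 0, 0.008], 100], [[0, 0, 0], [0, 0, 0], 100], [[0, 0, 0], [0, 0, 0], 100]]'

```text
time: 5.85
ee_pos: [0.4815, -0.0181, 0.0179]
tcp_rot: [-180.0, 0.1, 9.7]
wrist_force: [-0.2, 1.0, -0.2]
opening: 0.0852
grasp_force: 0.0
```

Emit:
servo_tool --moves '[[[0, 0, 0], [0.015, 0, 0], 100], [[0, 0, 0], [0.012, 0, 0], 100], [[0, 0, 0], [0.006, 0, 0], 100], [[0, 0, 0], [0.005, 0, 0], 100], [[0, 0, 0], [0.004, 0, 0], 100], [[0, 0, 0], [0.004, 0, 0], 100], [[0, 0, 0], [0.004, 0, 0], 100], [[0, 0, 0], [0.004, 0, 0], 100], [[0, 0, 0], [0.004, 0, 0], 100]]'

```text
time: 6.75
ee_pos: [0.5369, -0.0083, 0.0181]
tcp_rot: [-180.0, 0.2, 9.7]
wrist_force: [-10.2, -1.3, 6.8]
opening: 0.0855
grasp_force: 5.2
```

```bash
python3 -c "
from m import *
meas('d.png')"
```

```text
6.8 [ 0.53757747 -0.008272    0.01808215] 9.676962235528986 [-6.63146479 -0.73243988  2.38692913]
0.036 1830 [0.0357 0.0101] [0.2007 0.0866] 89.05 z 0.04157244768988651
0.048 320 [0.0202 0.0104] [0.0836 0.1451] 8.53 z 0.08513755439036291
stop [0.1175 0.0002] [0.3995 0.0335] 89.74200439453125
```

Emit:
servo_tool --moves '[[[0, 0, 0], [0.004, 0, 0], 100], [[0, 0, 0], [0.004, 0, 0], 100], [[0, 0, 0], [0.004, 0, 0], 100], [[0, 0, 0], [0.004, 0, 0], 100], [[0, 0, 0], [0.003, 0, 0], 100]]'

```text
time: 7.3
ee_pos: [0.5558, -0.0054, 0.0181]
tcp_rot: [-180.0, 0.2, 9.7]
wrist_force: [-10.4, -1.8, 5.3]
opening: 0.0855
grasp_force: 5.1
```

```bash
python3 -c "
from m import *
meas()"
```

```text
7.35 [ 0.5561532  -0.00531951  0.01804648] 9.663837919140766 [-5.97728379 -0.67699121  3.93382853]
0.036 1849 [0.0567 0.0096] [0.2003 0.0821] 89.38 z 0.04143920633754825
0.048 321 [0.0476 0.0125] [0.0899 0.1833] 4.05 z 0.08474446560206178
stop [ 0.1165 -0.0002] [0.0345 0.3993] 0.30132049322128296
```

Still sliding at about 10 N, with roughly 5 mm to go. I take smaller steps and watch the force.

Emit:
servo_tool --moves '[[[0, 0, 0], [0.002, 0, 0], 100], [[0, 0, 0], [0.002, 0, 0], 100], [[0, 0, 0], [0.0015, 0, 0], 100]]'

```text
time: 7.65
ee_pos: [0.5611, -0.0045, 0.0181]
tcp_rot: [-180.0, 0.2, 9.7]
wrist_force: [-9.6, -2.2, 6.6]
opening: 0.0856
grasp_force: 5.0
```

Emit:
servo_tool --moves '[[[0, 0, 0], [0.0015, 0, 0], 100]]'

```text
time: 7.75
ee_pos: [0.5616, -0.0045, 0.0179]
tcp_rot: [-180.0, 0.3, 9.7]
wrist_force: [-19.2, -4.9, 11.4]
opening: 0.0854
grasp_force: 10.0
```

Emit:
servo_tool --moves '[[[0, 0, 0], [0.001, 0, 0], 100]]'

```text
time: 7.85
ee_pos: [0.5617, -0.0045, 0.018]
tcp_rot: [180.0, 0.4, 9.7]
wrist_force: [-23.1, -4.2, 13.6]
opening: 0.0855
grasp_force: 12.0
```

The force has doubled with no further travel, so the stone is against the stop. I give one more small press to square it, then back off and lift.

Emit:
servo_tool --moves '[[[0, 0, 0], [0.0015, 0, 0], 100], [[0, 0, 0], [0, 0, 0], 100]]'

```text
time: 8.05
ee_pos: [0.5617, -0.0045, 0.018]
tcp_rot: [180.0, 0.6, 9.7]
wrist_force: [-27.4, -4.7, 16.7]
opening: 0.0852
grasp_force: 14.3
```

Emit:
servo_tool --moves '[[[0, 0, 0], [-0.005, 0, 0], 100], [[0, 0, 0], [-0.02, 0, 0], 100], [[0, 0, 0], [-0.04, 0, 0], 100], [[0, 0, 0], [-0.04, 0, 0], 100], [[0, 0, 0], [-0.02, 0, -0.03], 100], [[0, 0, 0], [-0.02, 0, -0.04], 100], [[0, 0, 0], [0, 0, -0.04], 100], [[0, 0, 0], [0, 0, 0], 100], [[0, 0, 0], [0, 0, 0], 100]]'

```text
time: 8.95
ee_pos: [0.4244, -0.028, 0.1293]
tcp_rot: [180.0, -0.1, 9.7]
wrist_force: [0.2, 0.3, -0.7]
opening: 0.0855
grasp_force: 0.0
```

```bash
python3 -c "
from m import *
meas('e.png')
for n in('scene','top'):
    snap(n)
    for k in('dresser','tin'):
        c=calibration(n); r=recognise(k,n)
        if r: print(n,k,w(c,r[0]['xyz']))
"
```

```text
9.0 [ 0.42385823 -0.02793199  0.12802091] 9.66772850488664 [ 0.11123131  0.00129456 -1.15793292]
0.036 1811 [0.0681 0.0097] [0.0699 0.2003] 0.01 z 0.041470342335214176
stop [1.172e-01 1.000e-04] [0.3998 0.0345] 89.9395980834961
scene dresser [ 0.55922366 -0.17930309  0.034137  ]
scene tin [0.53028421 0.16551519 0.03848696]
top dresser [ 0.55021991 -0.18575593  0.03650292]
top tin [0.5239242  0.16337756 0.03718124]
```

View pics/e.png

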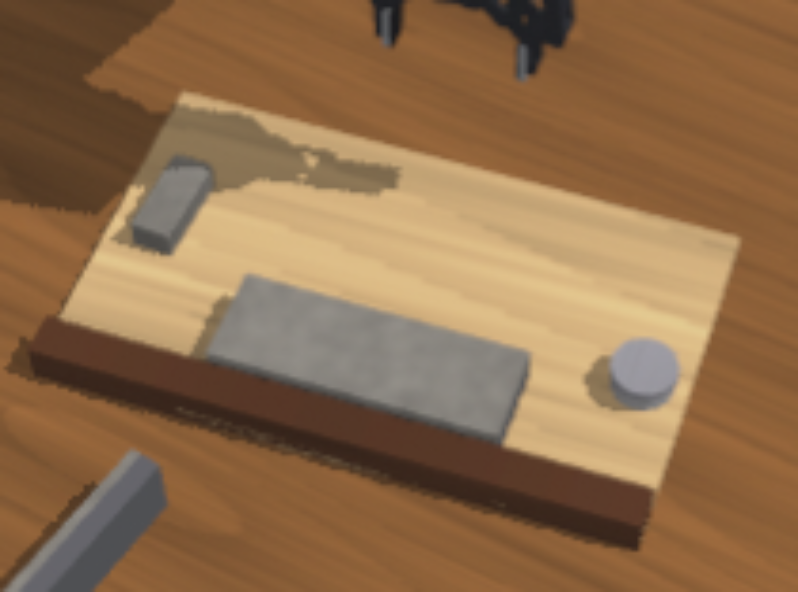

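The stone lies flat with its long edge flush against the stop, from (205,355) to (500,440). It is parallel to within about 0.1°, the tin and dresser haven't moved, and the gripper is clear.

```bash
python3 -c "
from workcell import *
print(job_done())"
```

```text
the job is handed in; nothing more can be done
None
```

The stone was tipped flat and pushed squarely against the stop using only the fingertips, the tin and dresser did not move, the gripper went near nothing else, and the job was handed in at about 9 s.

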